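Load a length of box section into the spring-gate holding jig

TASK

Load the longer of the two lengths of box section into the holding jig: swing the jig's spring gate wide open by its handle until the pawl holds it there by itself, and stand the length on the board beside the fence, upright as it is now (on its narrow face), parallel to the fence and centred along it. Then lift the pawl clear of the toothed wheel by its knob and keep it lifted until the gate has swung shut and pressed the length flat against the fence, and let the pawl drop back onto the wheel. Leave everything else on the bench where it is.

Things in the scene. Friction and masses are not known exactly. Their poses are not given: they have to be found in the camera images.
- clamp: The holding jig, screwed down: a plywood board 12 mm thick, spanning x -175..100, y -195..45 mm from its origin. Origin: on the table under the middle of the seat; x runs along the fence, y from the seat towards the fence, z up. Apart from the two upright grips nothing of it is higher than 42 mm. The length, clamped, has its origin at x about 0 (30 mm either way will do), y = 0, z = 12 mm here and lies along x.
- fence (a point): Middle of the top edge of the steel fence's face: 120 mm long along the jig's x, face at jig y = +20 mm, top 36 mm above the table. The length is pressed against it.
- gate_axis (a point): Vertical axis of the gate, at x = -85, y = -85 mm in the jig's frame, at the top of the toothed wheel (radius 50 mm, 24 saw teeth, z 14..26 mm). The wheel carries two flat steel arms (z 28..36 mm): the jaw arm, 114 mm long, with a rubber roller of radius 10 mm (z 14..36 mm) that presses the work, and the handle arm.
- gate (a joint): Spring gate angle (rad): 0 = shut, empty (6 mm between roller and fence); grows as it opens, clockwise from above, stop at 0.95. Spring 0.54 (at 0) to 0.83 Nm and a damper (1.2 Nm per rad/s) shut it. Pawl down, it opens but will not shut: it rests on a tooth at about 0, 0.26, 0.52 or 0.79; wide open (83 mm gap) is 0.79: go past, e.g. 0.9, and let go. Shut on the length it reads 0.39.
- gate_handle (a point): In the upright wooden grip (18 mm diameter, z 36..95 mm; this point at z = 75) at the end of the gate's handle arm, 140 mm from the gate's axis. At gate angle 0 it lies from the axis in a direction 17 degrees from the jig's +x towards +y; it turns clockwise as the gate opens. The point moves with the gate.
- pawl (a joint): Angle (rad) of the sprung pawl: 0 = nose at the foot of a tooth; grows as it is lifted away from the wheel, anticlockwise seen from above, up to 0.7. It rides up to about 0.13 on the tooth tips; above 0.2 it is well clear. A light spring and the tooth resting on it press it in, 2 to 5 N at the knob.
- pawl_knob (a point): In the pawl's upright black knob (18 mm diameter, z 26..95 mm; this point at z = 75), 95 mm from the pawl's pivot. With the pawl at 0 the knob is at x = -155, y = -124 mm in the jig's frame. The point moves with the pawl.
- pawl_pivot (a point): Vertical pivot of the pawl, at x = -69, y = -164 mm in the jig's frame, 34 mm above the table.
- tube_long: The longer length of plain aluminium box section, 160 mm long (x), 40 mm wide (y), 60 mm tall (z), standing on its narrow face, about 0.22 kg. Origin: centre of its underside.
- tube_short: The shorter length of the same box section, 100 x 40 x 60 mm, standing likewise; to be left alone. Origin: centre of its underside.
- offcut: Wooden offcut 140 x 45 x 35 mm, bystander. Origin: centre of its underside.
- screwdriver: Screwdriver lying flat on the bench, about 170 mm long, bystander.
- jar: Glass jar 70 mm diameter, 80 mm tall, bystander.
- spray: Can 60 mm diameter, 150 mm tall, bystander.
Mind the look-alikes: they are no part of the job. Leave any orange, purple or red look-alike of the tube_long alone.

How it is judged:
By the outcome, as a careful person would: the job done as asked, in the order asked, and still so for the second after the job is handed in, with the robot touching nothing.
It also fails if it takes over 72 s, if anything falls off the work surface, if the arm or the gripper's body presses on something with over 40 N, if the wrist force passes 120 N, or if a joint passes its speed limit or range.

ROBOT

A 7-joint arm with a two-finger parallel gripper is mounted at the origin on the work surface. World frame = base frame: x ahead of the robot, y to its left, z up, the work surface at z = 0. Lengths are in m, angles in rad, forces in N, time in s.
With the tool pointing down it reaches from about 0.425 to 0.95 m from the base axis. Payload 4.7 kg.
Tool frame: the origin (TCP) lies on the centre line of the jaws, within the pads' length; the fingertips stand 8 mm ahead of it and the grasp point (between the pads) lies 11 mm behind it; z points along the fingers, y is the line along which they close (so a half turn about z gives the same grasp; the last joint's range is limited). The gripper opens to 87 mm and grips with 3 to 60 N. Pads are 19 mm wide; open, the fingers measure 117 mm over their backs; the gripper's body (75 mm by 190 mm) begins 51 mm behind the grasp point.
Start: joints at [1.225, 0.469, -0.049, 1.532, 0.024, 1.141, -0.082], TCP at [0.21, -0.641, 0.231] pointing down, gripper open.
Joint ranges: [-2.59, 2.59], [-0.33, 1.99], [-1.39, 1.29], [0.1, 2.45], [-1.04, 4.18], [0.21, 1.99], [-2.66, 2.66]. Speed limits (rad/s): [2.57, 2.57, 3.14, 3.14, 3.14, 3.14, 3.14].

INTERFACE

Orientations are given as a rotation vector (axis times angle).
In Python, from rig import r gives the robot as it stands. The module is installed in compiled form; this text tells all that it offers.
- The arm moves only by the tool drive_tool, never from a script. Its argument "deltas" is a list of rows, each a list of 5 numbers: the opening, from -1 (shut) to 1 (fully open), then the shift along the tool's x, y, z in m, then the turn about the tool's z in rad. A call has 1 to 5 rows; each row shifts and turns the commanded pose from where the row before left it, along the tool's axes as they then stand; what a row does not reach is not made up. A row lasts 1/12 s, in which the tool goes at most 41.7 mm and 7.16 degrees, less where a joint would pass 70% of its speed; a pose out of reach is approached as far as the arm can. A call is refused whole if a number of a shift passes 0.0417 or a number of a turn 0.125, either way. A call with a gripper value outside its range is refused whole. The fingers move at their own pace and stop on an object; "force" is the grip in N (left out, the last holds). Time passes only in rows, so rows that do not move let the fingers close. It gives the time, the measured TCP pose, the force, the opening and the grip force at its end, in the units of the state.
- r.read_state(): the state, without advancing time (a new reading comes with each control period).
- r.snapshot(name): name is "scene" or "top" or "wrist"; returns the picture (384x512x3 uint8, red, green, blue); there is no depth.
- r.camera_model(name): a dict with "fx", "fy", "cx", "cy" (pixels), "origin" and "attitude" of the camera in the world. Camera axes: x right, y up, looking along -z (the intrinsics and any distortion apply to the point x, -y, -z); pixel columns grow to the right and rows downward; lengths in m; the calibration is good to about 2 mm. A picture is of the moment at which its call begins: read the wrist's pose just before it. camera_model takes no time and is no camera call; for the wrist camera it gives the pose at the moment of the call.
- r.close_job(): hands the job in; it is judged then, once.
Trained networks look in the newest picture that a camera, given by its name, has taken for a name from the list of things; names that differ only in an ending like _2 or _b are one class to them, and where a whole thing is asked for, a point or a joint stands for the part that bears it (a point fixed in the world has none). Each returns a list of dicts, best first, with "confidence" (0 to 1); they miss things now and then, are a little off and sometimes report something else, mostly with a low value. They report only what shows in the picture. A call takes as long as a camera call. They do not tell look-alikes from the thing itself.
- r.boxes_of(name, camera): "position" ([column, row] in pixels, amid what is visible of it).
The state is a dict: "time_s": time; "q": joint angles; "qd": joint speeds; "effort": joint torques, N m; "ee_pos": TCP position; "orientation": TCP orientation; "force": force on the tool from outside, world axes, zero at the start; "ft_torque": the same for the moment, N m; "gripper_width": opening from 0.0 (shut) to 1.0 (fully open); "grasp_force": force on a finger pad.
Only numpy, scipy, OpenCV 4.12 (cv2) and the standard library are available. Lean on these libraries where they do the work, as an engineer would, in place of code of your own. Each camera call takes 0.05 s, during which the arm holds its last target. There are 200 camera calls.

## Working session

There is one attempt and no reset: what is moved stays moved. The work goes in short steps, Python scripts to look and compute and a tool call to move; the robot and the scene stay as the last step left them, time stands still between calls to the robot, and variables do not carry over. Pictures are saved under pics/ and viewed, at most 10 in all, crops included, and the job is handed in when it is done.

Besides the shell and the picture viewer there is one more tool, called after "Call:" as name([rows], argument=value, ...), one row to a line, values as JSON. drive_tool: Moves the arm, as the interface text tells. Its arguments: {"type":"object","properties":{"deltas":{"type":"array","items":{"type":"array","items":{"type":"number"}}},"force":{"type":"number"}},"required":["deltas"]}

```bash
mkdir -p pics
cat > h.py <<'E'
import numpy as np, cv2
from scipy.spatial.transform import Rotation as R
from rig import r
def ray(cam,px,z,m=None):
    m=m or r.camera_model(cam)
    A=np.array(m["attitude"],float)
    A=A if A.shape==(3,3) else (R.from_rotvec(A).as_matrix() if A.size==3 else R.from_quat(A).as_matrix())
    d=A@np.array([(px[0]-m["cx"])/m["fx"],-(px[1]-m["cy"])/m["fy"],-1.])
    o=np.array(m["origin"]); return o+d*(z-o[2])/d[2]
def proj(cam,P,m=None):
    m=m or r.camera_model(cam)
    A=np.array(m["attitude"],float)
    A=A if A.shape==(3,3) else R.from_rotvec(A).as_matrix()
    c=A.T@(np.array(P)-np.array(m["origin"])); return [m["cx"]+m["fx"]*c[0]/-c[2], m["cy"]+m["fy"]*c[1]/c[2]]
def snap(cam,fn=None):
    im=r.snapshot(cam)
    if fn: cv2.imwrite("pics/"+fn,im[:,:,::-1])
    return im
E
python3 - <<'E'
from h import *
print(r.read_state()); print(r.camera_model("top")); print(r.camera_model("scene"))
a=snap("top"); b=snap("scene")
cv2.imwrite("pics/top.png",cv2.resize(a[:,:,::-1],(800,600),interpolation=cv2.INTER_CUBIC)); cv2.imwrite("pics/scene.png",b[:,:,::-1])
Z=dict(tube_long=.06,tube_short=.06,fence=.036,gate_axis=.026,gate_handle=.075,pawl_knob=.075,pawl_pivot=.034,offcut=.035,spray=.15,jar=.08,screwdriver=.01,clamp=.012)
for n,z in Z.items():
    for d in r.boxes_of(n,"top")[:4]: print(n,np.round(d["position"]),round(d["confidence"],2),ray("top",d["position"],z).round(3))
E
```

```text
{'time_s': 0.0, 'q': array([ 1.22508454,  0.46943805, -0.04858494,  1.53365183,  0.02412003,
        1.14098944, -0.08231036]), 'qd': array([ 1.91554876e-03, -8.07465652e-05,  1.11547111e-04, -7.36525219e-04,
        5.23253917e-05, -5.82222775e-04,  8.96702492e-04]), 'effort': array([-1.03244103e-03, -5.07977235e+01, -8.08467460e-02, -2.36158615e+01,
       -6.13450399e-02,  3.78835585e-02,  1.60352902e-04]), 'ee_pos': array([ 0.21011374, -0.64087347,  0.22951949]), 'orientation': array([-3.10041814e+00, -4.95305451e-01,  6.10951552e-04]), 'force': array([ 0.02753895, -0.40646196, -0.14389015]), 'ft_torque': array([ 0.05525923, -0.0108527 ,  0.05505903]), 'grasp_force': 0.0, 'gripper_width': 1.0011155313604017}
{'fx': 399.67693100166235, 'fy': 399.67693100166235, 'cx': 257.2819094538456, 'cy': 191.10251586969108, 'origin': array([0.2093786 , 0.01318804, 1.4485058 ]), 'attitude': array([ 0.17398371, -0.1722668 , -1.49781808])}
{'fx': 349.3670682768205, 'fy': 349.3670682768205, 'cx': 251.2154335736782, 'cy': 189.88679299768503, 'origin': array([ 0.99223238, -0.34955289,  0.98688506]),
[... 399 characters left out ...]
_handle [248. 178.] 0.97 [0.564 0.061 0.075]
gate_handle [310. 145.] 0.61 [ 0.702 -0.155  0.075]
pawl_knob [271. 184.] 0.58 [ 0.549 -0.022  0.075]
pawl_knob [313. 142.] 0.36 [ 0.715 -0.165  0.075]
pawl_knob [369. 217.] 0.15 [ 0.453 -0.369  0.075]
pawl_pivot [248. 171.] 0.87 [0.601 0.062 0.034]
offcut [312. 146.] 0.63 [ 0.714 -0.167  0.035]
spray [140. 158.] 0.88 [0.591 0.427 0.15 ]
spray [371. 218.] 0.3 [ 0.438 -0.353  0.15 ]
spray [247. 174.] 0.17 [0.561 0.062 0.15 ]
jar [141. 196.] 0.7 [0.474 0.431 0.08 ]
jar [138. 158.] 0.32 [0.61  0.459 0.08 ]
screwdriver [375. 164.] 0.61 [ 0.67  -0.408  0.01 ]
screwdriver [272. 187.] 0.51 [ 0.554 -0.027  0.01 ]
clamp [248. 170.] 0.59 [0.612 0.065 0.012]
```

View pics/top.png

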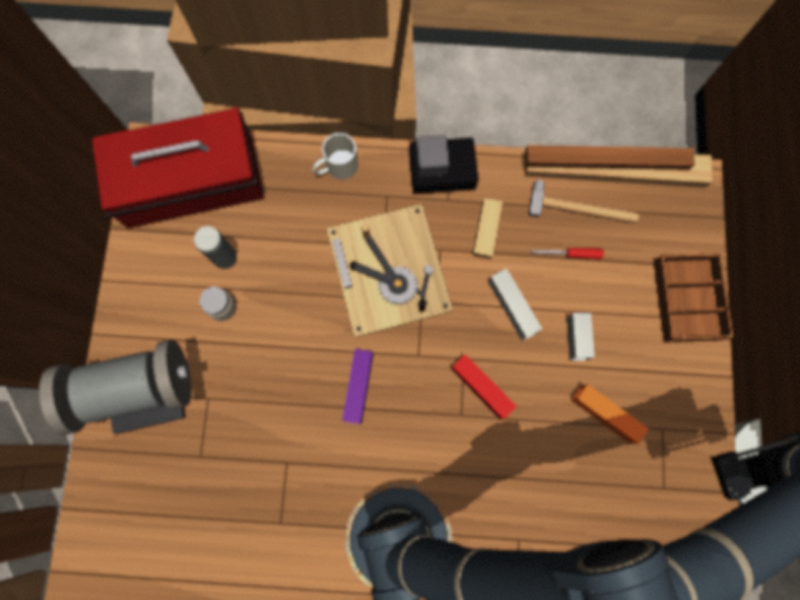

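View pics/scene.png

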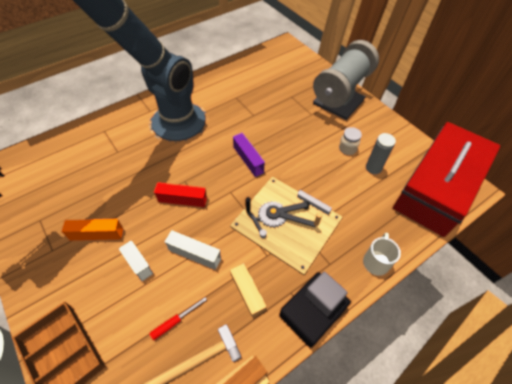

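The top view shows the jig with its board corners at about (328,232), (418,206), (452,308) and (358,334) at 800 px scale, and the fence on the left. The plain long tube is at (515,304) and the short one at (582,336). The purple, red and orange pieces are look-alikes. The scene view agrees. Next I'll fit the jig and tube poses.

```bash
cat >> h.py <<'E'
def jigpts(o,yaw,P):
    P=np.array(P,float); c,s=np.cos(yaw),np.sin(yaw)
    return np.c_[o[0]+c*P[:,0]-s*P[:,1],o[1]+s*P[:,0]+c*P[:,1],P[:,2]]
E
python3 - <<'E'
from h import *
from scipy.optimize import least_squares
m=r.camera_model("top"); s=512/800
C=np.array([[328,232],[418,206],[452,308],[358,334]])*s   # (-175..): TL=+x,+y ; TR=+x,-y ; BR ; BL
L=[[.1,.045,.012],[.1,-.195,.012],[-.175,-.195,.012],[-.175,.045,.012],[-.085,-.085,.026]]
I=np.vstack([C,[398*s,284*s]])
W=[ray("top",p,l[2],m) for p,l in zip(I,L)]
f=lambda v:(jigpts(v[:2],v[2],L)-np.array(W))[:,:2].ravel()
q=least_squares(f,[.65,.1,.2]); print(q.x, (q.fun*1e3).round(1))
P=dict(handle=[-.085+.14*np.cos(np.radians(17)),-.085+.14*np.sin(np.radians(17)),.075],knob=[-.155,-.124,.075],fence=[0,.02,.036])
for k,p in P.items():
    w=jigpts(q.x[:2],q.x[2],[p])[0]; print(k,w.round(3),(np.array(proj("top",w,m))/s).round(0))
im=snap("top"); hsv=cv2.cvtColor(im,cv2.COLOR_RGB2HSV)
M=((hsv[...,1]<60)&(hsv[...,2]>130)).astype(np.uint8); M[:150]=0;M[260:]=0;M[:,:290]=0;M[:,400:]=0
n,l,st,ce=cv2.connectedComponentsWithStats(M)
for i in range(1,n):
    if st[i,4]<60: continue
    c,wh,a=cv2.minAreaRect(np.argwhere(l==i)[:,::-1].astype(np.float32))
    b=cv2.boxPoints((c,wh,a)); w=np.array([ray("top",p,.06,m) for p in b])
    print(ray("top",c,.06,m).round(3),np.linalg.norm(np.diff(w,axis=0),axis=1).round(3),w[:,:2].round(3).tolist())
E
```

```text
[0.61340241 0.14511483 0.35892412] [ 4.6  7.7  7.6 -4.1 -1.3 -5.7 -9.2  3.6 -1.7 -1.4]
handle [0.675 0.121 0.075] [365. 231.]
knob [ 0.512 -0.025  0.075] [424. 304.]
fence [0.606 0.164 0.036] [345. 263.]
[ 0.531 -0.234  0.06 ] [0.043 0.163 0.042] [[0.588, -0.172], [0.613, -0.208], [0.475, -0.295], [0.451, -0.26]]
[ 0.465 -0.386  0.06 ] [0.044 0.108 0.044] [[0.517, -0.362], [0.521, -0.406], [0.414, -0.41], [0.409, -0.366]]
```

Call:
drive_tool([
  [1,0,0,0,-0.113],
  [1,0,0,0,-0.113],
  [1,0,0,0,-0.113],
  [1,0.0347,-0.0133,0,0],
  [1,0.0347,-0.0133,0,0],
], force=20)

```text
time_s: 1.17
ee_pos: [0.2472, -0.5789, 0.23]
orientation: [2.977, 1.004, -0.001]
force: [1.5, 0.6, -0.3]
gripper_width: 1.003
grasp_force: 0.0
```

Call:
drive_tool([
  [1,0.0347,-0.0133,0,0],
  [1,0.0347,-0.0133,0,0],
  [1,0.0347,-0.0133,0,0],
  [1,0.0347,-0.0133,0,0],
  [1,0.0347,-0.0133,0,0],
])

```text
time_s: 1.58
ee_pos: [0.3468, -0.418, 0.2309]
orientation: [2.974, 1.011, 0.0]
force: [1.2, 0.5, -1.3]
gripper_width: 0.999
grasp_force: 0.0
```

Call:
drive_tool([
  [1,0.0347,-0.0133,0,0],
  [1,0.0347,-0.0133,0,0],
  [1,0.0347,-0.0133,0,0],
  [1,0.0347,-0.0133,0,0],
  [1,0.0347,-0.0133,0,0],
])

```text
time_s: 2.0
ee_pos: [0.4437, -0.2594, 0.231]
orientation: [2.974, 1.011, 0.001]
force: [0.5, 0.0, 0.7]
gripper_width: 0.999
grasp_force: 0.0
```

Call:
drive_tool([
  [1,0.0347,-0.0133,0,0],
  [1,0.0347,-0.0133,0,0],
  [1,0.0347,-0.0133,0,0],
  [1,0.0347,-0.0133,0,0],
  [1,0.0347,-0.0133,0,0],
])

```text
time_s: 2.42
ee_pos: [0.5407, -0.101, 0.2309]
orientation: [2.974, 1.011, 0.001]
force: [0.3, 0.1, 0.1]
gripper_width: 1.002
grasp_force: 0.0
```

Call:
drive_tool([
  [0.2,0.0347,-0.0133,0,0],
  [0.2,0.0347,-0.0133,0,0],
  [0.2,0.0347,-0.0133,0,0],
  [0.2,0,0,0,0],
  [0.2,0,0,0,0],
])

```text
time_s: 2.83
ee_pos: [0.5987, -0.0044, 0.2305]
orientation: [-2.971, -1.019, -0.001]
force: [0.4, -0.7, -0.1]
gripper_width: 0.705
grasp_force: 0.0
```

```bash
cat >> h.py <<'E'
def go(x,y,z,h):
    "shift in tool axes (after no turn) and turn to reach the pose"
    s=r.read_state(); p=s["ee_pos"]; A=R.from_rotvec(s["orientation"]).as_matrix()
    h0=np.arctan2(A[1,0],A[0,0]); d=A.T@(np.array([x,y,z])-p)
    print("at",p.round(4),"h",h0.round(3),"shift",d.round(4),"turn",round((h0-h+np.pi)%(2*np.pi)-np.pi,3),"t",round(s["time_s"],2))
E
python3 - <<'E'
from h import *
go(.675,.121,.064,.656)
im=snap("wrist"); cv2.imwrite("pics/w1.png",cv2.resize(im[:,:,::-1],(768,576)))
m=r.camera_model("wrist"); print(m["origin"])
for n,z in dict(fence=.036,gate_axis=.026,gate_handle=.075,pawl_knob=.075,pawl_pivot=.034).items():
    for d in r.boxes_of(n,"wrist")[:2]: print(n,np.round(d["position"]),round(d["confidence"],2),ray("wrist",d["position"],z,m).round(4))
E
```

```text
at [ 0.5987 -0.0044  0.2305] h 0.661 shift [ 0.137  -0.0521  0.1667] turn 0.005 t 2.83
[0.65572    0.03721954 0.38522731]
fence [213. 114.] 0.61 [0.6157 0.0616 0.036 ]
gate_axis [216. 109.] 0.9 [0.6213 0.0629 0.026 ]
gate_handle [200. 138.] 0.88 [0.5954 0.0555 0.075 ]
pawl_knob [238. 205.] 0.94 [ 0.5645 -0.0112  0.075 ]
pawl_pivot [212. 112.] 0.62 [0.6173 0.0639 0.034 ]
```

View pics/w1.png

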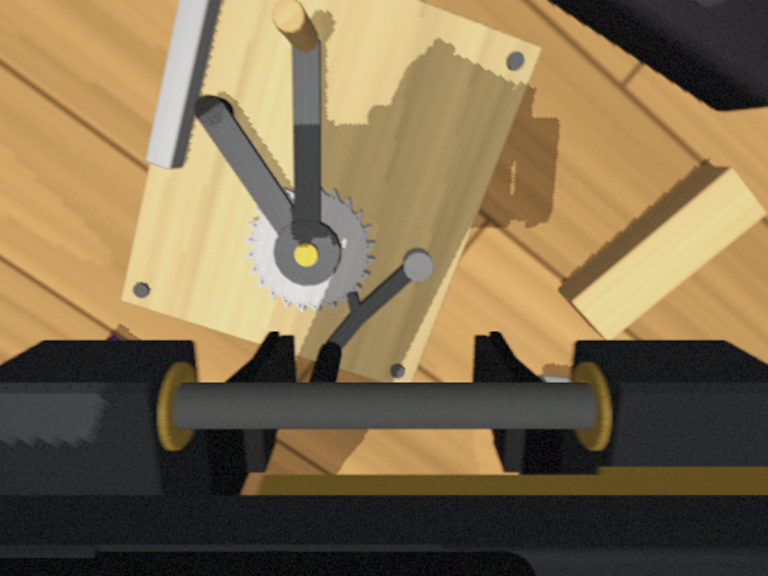

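The wrist view shows the hub at (306,255), the pawl pivot at (418,266), the handle top at (291,18), and board corners at (540,47) and (122,300). I'll refit the jig from these points.

Run:
```python
from h import *
from scipy.optimize import least_squares
m=r.camera_model("wrist"); s=1/1.5
a=np.radians(17)
L=[[.1,-.195,.012],[-.175,.045,.012],[-.085,-.085,.038],[-.069,-.164,.038],[-.085+.14*np.cos(a),-.085+.14*np.sin(a),.095]]
I=np.array([[540,47],[122,300],[306,255],[418,266],[291,18]])*s
W=np.array([ray("wrist",p,l[2],m) for p,l in zip(I,L)])
f=lambda v:(jigpts(v[:2],v[2],L)-W)[:,:2].ravel()
q=least_squares(f,[.61,.145,.36]); print(q.x.round(4),(q.fun*1e3).round(1)); print(W.round(4).tolist())
o,y=q.x[:2],q.x[2]
w=jigpts(o,y,[L[4]])[0]; print("handle",w)
go(w[0],w[1],.064,y+a)
print("axis,knob",jigpts(o,y,[L[2],[-.155,-.124,.075]]))
```

```text
[0.6174 0.1406 0.3255] [ 1.4 -1.1 -2.   0.9  1.  -0.  -0.6 -1.5  0.1  1.8]
[[0.7731, -0.011, 0.012], [0.4392, 0.1264, 0.012], [0.563, 0.0329, 0.038], [0.605, -0.0353, 0.038], [0.6777, 0.1127, 0.095]]
handle [0.67779845 0.11449665 0.095     ]
at [ 0.5978 -0.009   0.2307] h 0.653 shift [ 0.1387 -0.0496  0.1666] turn 0.031 t 3.13
axis,knob [[ 0.56403872  0.03289565  0.038     ]
 [ 0.51018845 -0.02644361  0.075     ]]
```

Call:
drive_tool([
  [0.2,0.0347,-0.0124,0,0],
  [0.2,0.0347,-0.0124,0,0],
  [0.2,0.0347,-0.0124,0,0],
  [0.2,0.0347,-0.0124,0,0],
  [0.2,0,0,0,0.031],
])

```text
time_s: 3.55
ee_pos: [0.6794, 0.1246, 0.2303]
orientation: [-2.981, -0.974, -0.006]
force: [-0.5, 1.3, -0.4]
gripper_width: 0.597
grasp_force: 0.0
```

Call:
drive_tool([
  [0.2,0,0,0.033,0],
  [0.2,0,0,0.033,0],
  [0.2,0,0,0.034,0],
  [0.2,0,0,0.033,0],
  [0.2,0,0,0.033,0],
])

```text
time_s: 3.97
ee_pos: [0.6779, 0.1151, 0.0633]
orientation: [2.99, 0.963, 0.001]
force: [0.4, -0.0, 1.8]
gripper_width: 0.6
grasp_force: 0.0
```

Call:
drive_tool([
  [-0.8,0,0,0,0],
  [-0.8,0,0,0,0],
  [-0.8,0,0,0,0],
  [-0.8,0,0,0,0],
  [-0.8,0,0,0,0],
], force=20)

```text
time_s: 4.38
ee_pos: [0.6795, 0.1172, 0.0675]
orientation: [-2.99, -0.965, -0.007]
force: [-1.5, 4.4, 2.8]
gripper_width: 0.306
grasp_force: 2.4
```

Call:
drive_tool([
  [-0.8,0,0,0,0],
  [-0.8,0,0,0,0],
  [-0.8,0,0,0,0],
])

```text
time_s: 4.63
ee_pos: [0.6782, 0.1192, 0.0669]
orientation: [-2.987, -0.967, -0.005]
force: [-2.2, 3.8, 6.5]
gripper_width: 0.2
grasp_force: 20.0
```

Call:
drive_tool([
  [-0.8,-0.0001,0.0056,0,0.04],
  [-0.8,-0.0001,0.0056,0,0.04],
  [-0.8,-0.0001,0.0056,0,0.04],
  [-0.8,-0.0001,0.0056,0,0.04],
  [-0.8,-0.0001,0.0056,0,0.04],
])

```text
time_s: 5.05
ee_pos: [0.6909, 0.0971, 0.0669]
orientation: [-3.066, -0.664, -0.001]
force: [-6.9, 5.8, 7.7]
gripper_width: 0.197
grasp_force: 20.0
```

Call:
drive_tool([
  [-0.8,-0.0001,0.0056,0,0.04],
  [-0.8,-0.0001,0.0056,0,0.04],
  [-0.8,-0.0001,0.0056,0,0.04],
  [-0.8,-0.0001,0.0056,0,0.04],
  [-0.8,-0.0001,0.0056,0,0.04],
])

```text
time_s: 5.47
ee_pos: [0.6997, 0.0713, 0.0669]
orientation: [-3.116, -0.355, 0.001]
force: [-6.5, 6.9, 9.3]
gripper_width: 0.199
grasp_force: 20.0
```

Run:
```python
from h import *
s=r.read_state();p=s["ee_pos"];d=p[:2]-[.564,.0329]
print(np.hypot(*d),.3255+np.radians(17)-np.arctan2(d[1],d[0]),s["force"],s["gripper_width"],s["grasp_force"])
t=.3255+np.radians(17)-.92
go(.564+.14*np.cos(t),.0329+.14*np.sin(t),.066,t)
```

```text
0.14106289216528964 0.34681061640097866 [-6.52948197  6.85189893  9.28872457] 0.19871648993781887 19.99273300403729
at [0.6997 0.0713 0.0669] h 0.227 shift [-0.0197  0.077   0.0005] turn 0.525 t 5.47
```

Call:
drive_tool([
  [-0.8,-0.0001,0.0056,0,0.04],
  [-0.8,-0.0001,0.0056,0,0.04],
  [-0.8,-0.0001,0.0056,0,0.04],
  [-0.8,-0.0001,0.0056,0,0.04],
  [-0.8,-0.0001,0.0056,0,0.04],
])

```text
time_s: 5.88
ee_pos: [0.7033, 0.0442, 0.0669]
orientation: [-3.135, -0.043, 0.002]
force: [-6.3, 8.7, 8.2]
gripper_width: 0.2
grasp_force: 20.0
```

Call:
drive_tool([
  [-0.8,-0.0001,0.0056,0,0.04],
  [-0.8,-0.0001,0.0056,0,0.04],
  [-0.8,-0.0001,0.0056,0,0.04],
  [-0.8,-0.0001,0.0056,0,0.04],
  [-0.8,-0.0001,0.0056,0,0.04],
])

```text
time_s: 6.3
ee_pos: [0.7015, 0.0171, 0.0669]
orientation: [-3.123, 0.269, 0.002]
force: [-6.6, 8.1, 8.5]
gripper_width: 0.201
grasp_force: 20.0
```

Call:
drive_tool([
  [-0.8,-0.0001,0.0056,0,0.04],
  [-0.8,-0.0001,0.0056,0,0.04],
  [-0.8,-0.0001,0.0056,0,0.04],
  [-0.8,0,0,0,0],
  [-0.8,0,0,0,0],
])

```text
time_s: 6.72
ee_pos: [0.6975, -0.0003, 0.0669]
orientation: [-3.103, 0.456, 0.004]
force: [-6.7, 7.8, 8.6]
gripper_width: 0.201
grasp_force: 20.0
```

Run:
```python
from h import *
s=r.read_state();p=s["ee_pos"];d=p[:2]-[.564,.0329]
print(np.hypot(*d),.3255+np.radians(17)-np.arctan2(d[1],d[0]),s["force"],s["gripper_width"],s["grasp_force"])
```

```text
0.13752930098731062 0.8662890692164218 [-6.68963306  7.77819786  8.56522209] 0.20077694937532214 20.00152070308104
```

Call:
drive_tool([
  [-0.8,0,0.004,0,0.02],
  [-0.8,0,0,0,0],
  [-0.8,0,-0.007,0,-0.03],
  [-0.8,0,-0.007,0,-0.03],
  [-0.8,0,-0.004,0,0],
])

```text
time_s: 7.13
ee_pos: [0.7006, 0.0107, 0.0668]
orientation: [-3.115, 0.393, 0.007]
force: [-8.5, 3.5, 11.1]
gripper_width: 0.201
grasp_force: 20.0
```

Call:
drive_tool([
  [0,0,0,0,0],
  [0,0,0,0,0],
  [0,0,0,0,0],
  [0,0,0,0,0],
])

```text
time_s: 7.47
ee_pos: [0.7028, 0.0088, 0.0652]
orientation: [-3.115, 0.398, -0.001]
force: [-1.4, 3.8, 2.1]
gripper_width: 0.418
grasp_force: 1.6
```

Call:
drive_tool([
  [0.2,0,0,-0.02,0],
  [0.2,0,0,-0.04,0],
  [0.2,0,0,-0.04,0],
  [0.2,0,0,-0.035,0],
  [1,0,0,0,0],
])

```text
time_s: 7.88
ee_pos: [0.7075, 0.0051, 0.209]
orientation: [-3.115, 0.404, -0.026]
force: [0.7, 0.2, 2.2]
gripper_width: 0.618
grasp_force: 0.0
```

Run:
```python
from h import *
print(r.read_state()["force"])
im=snap("wrist"); cv2.imwrite("pics/w2.png",im[:,:,::-1])
w=np.array([[.588,-.172],[.613,-.208],[.475,-.295],[.451,-.26]])
h=np.arctan2(*(w[0]-w[3])[::-1]); print(h); go(.531,-.234,.2,h)
```

```text
[0.74745331 0.17668472 2.20970716]
0.5709684761603384
at [0.7057 0.005  0.2051] h -0.258 shift [-0.1081  0.2757  0.0038] turn -0.829 t 7.93
```

View pics/w2.png

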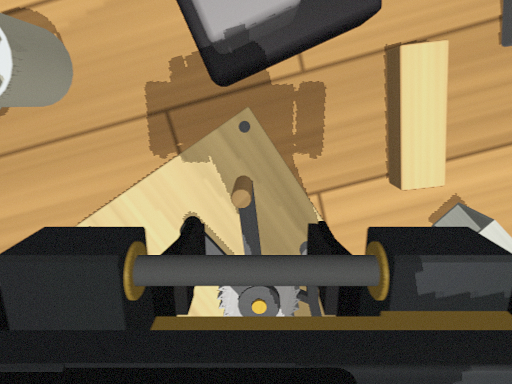

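The handle top is at (242,188), off to the jig's −y side, so the gate is held open. Next is the tube.

Call:
drive_tool([
  [1,-0.0172,0.0331,0,0],
  [1,-0.0172,0.0331,0,0],
  [1,-0.0172,0.0331,0,0],
  [1,-0.0172,0.0331,0,0],
  [1,-0.0172,0.0331,0,0],
])

```text
time_s: 8.35
ee_pos: [0.5752, -0.1341, 0.1982]
orientation: [3.114, -0.402, -0.003]
force: [-0.1, -0.4, -0.1]
gripper_width: 0.97
grasp_force: 0.0
```

Call:
drive_tool([
  [1,-0.0172,0.0331,0,0],
  [1,-0.0172,0.0331,0,0],
  [1,-0.0172,0.0331,0,0],
  [1,-0.0172,0.0331,0,0],
  [1,-0.0172,0.0331,0,0],
])

```text
time_s: 8.77
ee_pos: [0.4497, -0.272, 0.1986]
orientation: [3.114, -0.402, -0.003]
force: [-0.2, -0.8, -0.3]
gripper_width: 1.0
grasp_force: 0.0
```

Call:
drive_tool([
  [1,-0.0172,0.0331,0,0],
  [1,0,0,0,-0.118],
  [1,0,0,0,-0.118],
  [1,0,0,0,-0.118],
  [1,0,0,0,-0.118],
])

```text
time_s: 9.18
ee_pos: [0.4258, -0.2987, 0.1985]
orientation: [3.122, 0.345, -0.004]
force: [0.6, 0.2, 0.9]
gripper_width: 1.002
grasp_force: 0.0
```

Call:
drive_tool([
  [1,0,0,0,-0.118],
  [1,0,0,0,-0.118],
  [1,0,0,0,-0.118],
  [1,0,0,0,0],
  [1,0,0,0,0],
])

```text
time_s: 9.6
ee_pos: [0.4265, -0.2981, 0.1987]
orientation: [-3.016, -0.877, 0.002]
force: [0.6, -0.1, 0.8]
gripper_width: 0.999
grasp_force: 0.0
```

Run:
```python
from h import *
go(.531,-.234,.04,.571)
m=r.camera_model("wrist"); im=snap("wrist"); cv2.imwrite("pics/w3.png",cv2.resize(im[:,:,::-1],(768,576)))
print(m["origin"])
```

```text
at [ 0.4265 -0.2981  0.1987] h 0.566 shift [0.1228 0.0021 0.1586] turn -0.005 t 9.6
[ 0.48797225 -0.2594866   0.3535773 ]
```

View pics/w3.png

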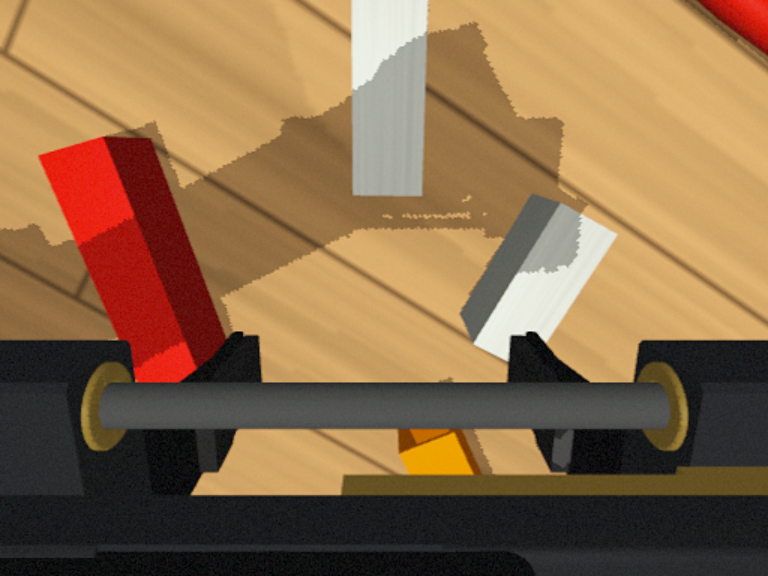

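The plain long tube's near top corners are at (353,195) and (421,195), and its edges reach the picture top at (351,0) and (428,0). The short tube is at lower right and the red one at left, both clear.

Run:
```python
from h import *
m=r.camera_model("wrist")
P=np.array([ray("wrist",np.array(p)/1.5,.06,m)[:2] for p in [(353,195),(421,195),(428,0),(351,0)]])
print(P.round(4).tolist(), np.linalg.norm(P[0]-P[1]))
d=(P[3]-P[0]+P[2]-P[1]); d/=np.linalg.norm(d); h=np.arctan2(d[1],d[0])
c=(P[0]+P[1])/2+.08*d; print(c,h); go(c[0],c[1],.04,h)
```

```text
[[0.4553, -0.2591], [0.4766, -0.2925], [0.5633, -0.2393], [0.5415, -0.2051]] 0.03956080433487217
[ 0.53392485 -0.23363227] 0.555322288104082
at [ 0.4267 -0.2979  0.1989] h 0.567 shift [0.1252 0.0034 0.1588] turn 0.011 t 9.65
```

Call:
drive_tool([
  [1,0.0313,0.001,0,0],
  [1,0.0313,0.001,0,0],
  [1,0.0313,0.001,0,0],
  [1,0.0313,0,0,0.011],
  [1,0,0,0.02,0],
])

```text
time_s: 10.07
ee_pos: [0.5426, -0.2276, 0.1829]
orientation: [3.014, 0.875, 0.018]
force: [1.1, 0.1, 1.2]
gripper_width: 0.997
grasp_force: 0.0
```

Call:
drive_tool([
  [1,0,0,0.035,0],
  [1,0,0,0.035,0],
  [1,0,0,0.035,0],
  [1,0,0,0.033,0],
  [0.3,0,0,0,0],
])

```text
time_s: 10.48
ee_pos: [0.5294, -0.2308, 0.0351]
orientation: [-3.013, -0.863, 0.017]
force: [-1.0, 0.2, -1.1]
gripper_width: 0.974
grasp_force: 0.0
```

Call:
drive_tool([
  [-0.4,0,0,0,0],
  [-0.4,0,0,0,0],
  [-0.4,0,0,0,0],
  [-0.4,0,0,0,0],
  [-0.4,0,0,0,0],
], force=25)

```text
time_s: 10.9
ee_pos: [0.5356, -0.2326, 0.0434]
orientation: [3.017, 0.867, 0.004]
force: [0.2, -0.3, 0.8]
gripper_width: 0.631
grasp_force: 0.0
```

Call:
drive_tool([
  [-0.4,0,0,0,0],
  [-0.4,0,0,0,0],
  [-0.4,0,0,0,0],
])

```text
time_s: 11.15
ee_pos: [0.5348, -0.2322, 0.0422]
orientation: [3.019, 0.867, 0.001]
force: [-0.4, 0.2, 4.1]
gripper_width: 0.457
grasp_force: 25.0
```

Run:
```python
from h import *
o=[.6174,.1406];w=jigpts(o,.3255,[[0,-.004,0]])[0]; go(w[0],w[1],.17,.3255)
```

```text
at [ 0.5348 -0.2322  0.0422] h 0.56 shift [ 0.267  -0.2681 -0.1279] turn 0.234 t 11.15
```

Call:
drive_tool([
  [-0.4,0,0,-0.025,0],
  [-0.4,0,0,-0.035,0],
  [-0.4,0,0,-0.035,0],
  [-0.4,0,0,-0.033,0],
  [-0.4,0.02,-0.02,0,0],
])

```text
time_s: 11.57
ee_pos: [0.543, -0.2125, 0.176]
orientation: [3.013, 0.849, 0.012]
force: [1.3, -1.1, -1.1]
gripper_width: 0.459
grasp_force: 25.0
```

Call:
drive_tool([
  [-0.4,0.027,-0.027,0,0],
  [-0.4,0.027,-0.027,0,0],
  [-0.4,0.027,-0.027,0,0],
  [-0.4,0.027,-0.027,0,0],
  [-0.4,0.027,-0.027,0,0],
])

```text
time_s: 11.98
ee_pos: [0.583, -0.0168, 0.169]
orientation: [-3.019, -0.867, 0.002]
force: [-0.1, 0.1, -2.8]
gripper_width: 0.457
grasp_force: 25.0
```

Call:
drive_tool([
  [-0.4,0.027,-0.027,0,0],
  [-0.4,0.027,-0.027,0,0],
  [-0.4,0.027,-0.027,0,0],
  [-0.4,0.022,-0.025,0,0],
  [-0.4,0,0,0,0.078],
])

```text
time_s: 12.4
ee_pos: [0.6136, 0.137, 0.1692]
orientation: [-3.04, -0.763, -0.002]
force: [0.0, 1.4, -2.7]
gripper_width: 0.459
grasp_force: 25.0
```

Call:
drive_tool([
  [-0.4,0,0,0,0.078],
  [-0.4,0,0,0,0.078],
  [-0.4,0,0,0,0],
  [-0.4,0,0,0,0],
  [-0.4,0,0,0,0],
])

```text
time_s: 12.82
ee_pos: [0.6142, 0.1259, 0.1692]
orientation: [3.1, 0.512, -0.001]
force: [-0.1, 0.5, -2.6]
gripper_width: 0.457
grasp_force: 25.0
```

Run:
```python
from h import *
o=[.6174,.1406];w=jigpts(o,.3255,[[0,-.004,0]])[0]; go(w[0],w[1],.0545,.3255); print(r.read_state()["gripper_width"])
m=r.camera_model("wrist"); im=snap("wrist"); cv2.imwrite("pics/w4.png",cv2.resize(im[:,:,::-1],(768,576)))
for p in [[.06,.02,.036],[-.06,.02,.036],[.1,.045,.012],[.1,-.195,.012],[.0386,-.1507,.095],[-.155,-.124,.095]]:
    print(p,(np.array(proj("wrist",jigpts(o,.3255,[p])[0],m))*1.5).round())
```

```text
at [0.6142 0.1259 0.1692] h 0.327 shift [ 0.0078 -0.0089  0.1147] turn 0.002 t 12.82
0.4565109984266991
[0.06, 0.02, 0.036] [324. 155.]
[-0.06, 0.02, 0.036] [330. 354.]
[0.1, 0.045, 0.012] [284.  84.]
[0.1, -0.195, 0.012] [695.  84.]
[0.0386, -0.1507, 0.095] [684. 206.]
[-0.155, -0.124, 0.095] [581. 554.]
```

View pics/w4.png

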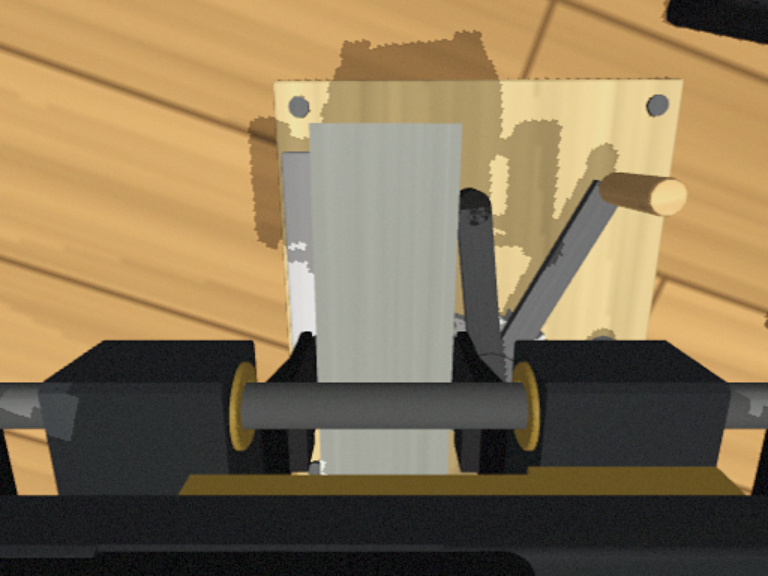

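The board's top corners show at (275,80) and (682,81), against a prediction of (284,84) and (695,84). The jig therefore lies about 5–6 mm further toward +y than I had fitted. The first picture was taken while the arm was still settling. The tube is parallel to the fence, and I'll correct for the offset and place it.

Call:
drive_tool([
  [-0.4,0.0045,-0.0067,0,0],
  [-0.4,0.0045,-0.0067,0,0.002],
  [-0.4,0,0,0.02,0],
  [-0.4,0,0,0.03,0],
  [-0.4,0,0,0.03,0],
])

```text
time_s: 13.28
ee_pos: [0.62, 0.1435, 0.0899]
orientation: [-3.099, -0.508, -0.006]
force: [0.0, -0.6, -3.7]
gripper_width: 0.455
grasp_force: 25.0
```

Call:
drive_tool([
  [-0.4,0,0,0.02,0],
  [-0.4,0,0,0.009,0],
  [-0.4,0,0,0,0],
  [-0.4,0,0,0.003,0],
  [-0.4,0,0,0.002,0],
])

```text
time_s: 13.7
ee_pos: [0.6203, 0.1426, 0.0571]
orientation: [-3.1, -0.507, -0.005]
force: [-0.1, 1.1, -3.0]
gripper_width: 0.458
grasp_force: 25.0
```

Call:
drive_tool([
  [-0.4,0,0,0,0],
  [-0.4,0,0,0,0],
])

```text
time_s: 13.87
ee_pos: [0.6196, 0.1419, 0.0568]
orientation: [-3.1, -0.506, -0.004]
force: [-0.1, 0.3, -3.0]
gripper_width: 0.456
grasp_force: 25.0
```

Run:
```python
from h import *
o=[.6175,.146];w=jigpts(o,.3255,[[0,-.005,0]])[0]; go(w[0],w[1],.0542,.3255); print(r.read_state()["force"])
```

```text
at [0.6196 0.1419 0.0568] h 0.324 shift [-0.0007  0.0005  0.0026] turn -0.002 t 13.87
[-0.09627397  0.34118861 -3.02469089]
```

Call:
drive_tool([
  [-0.4,0,0,0.0015,0],
  [-0.4,0,0,0.0015,0],
  [-0.4,0,0,0,0],
])

```text
time_s: 14.12
ee_pos: [0.6195, 0.1418, 0.0542]
orientation: [3.1, 0.506, 0.003]
force: [-1.7, -0.1, 4.9]
gripper_width: 0.459
grasp_force: 25.0
```

Call:
drive_tool([
  [0,0,0,0,0],
  [0,0,0,0,0],
  [0,0,0,0,0],
  [0.1,0,0,0,0],
  [0.1,0,0,0,0],
])

```text
time_s: 14.53
ee_pos: [0.6188, 0.1417, 0.0525]
orientation: [3.1, 0.506, 0.0]
force: [0.1, 0.3, 0.1]
gripper_width: 0.536
grasp_force: 0.0
```

Call:
drive_tool([
  [0.3,0,0,-0.01,0],
  [0.3,0,0,-0.035,0],
  [0.3,0,0,-0.04,0],
  [0.3,0,0,-0.04,0],
  [0.3,0,0,0,0],
])

```text
time_s: 14.95
ee_pos: [0.6238, 0.1437, 0.1874]
orientation: [-3.099, -0.506, -0.026]
force: [1.6, 1.5, -0.1]
gripper_width: 0.646
grasp_force: 0.0
```

Run:
```python
from h import *
o=[.6175,.146];w,pv=jigpts(o,.3255,[[-.155,-.124,0],[-.069,-.164,0]]); d=w-pv
print("knob",w,"pivot",pv,"arm heading",np.arctan2(d[1],d[0])); go(w[0],w[1],.066,np.arctan2(d[1],d[0])+np.pi)
```

```text
knob [ 0.51029194 -0.02105518  0.        ] pivot [ 0.60456747 -0.03145351  0.        ] arm heading 3.0317393784374906
at [0.6238 0.1437 0.1874] h 0.324 shift [-0.162   0.12    0.1188] turn 0.434 t 14.95
```

Call:
drive_tool([
  [0.3,-0.027,0.02,0,0],
  [0.3,-0.027,0.02,0,0],
  [0.3,-0.027,0.02,0,0],
  [0.3,-0.027,0.02,0,0],
  [0.3,-0.027,0.02,0,0],
])

```text
time_s: 15.37
ee_pos: [0.5217, 0.0029, 0.1781]
orientation: [3.1, 0.507, 0.002]
force: [0.4, -0.9, -0.7]
gripper_width: 0.649
grasp_force: 0.0
```

Call:
drive_tool([
  [0.3,-0.027,0.02,0,0],
  [0.3,0,0,0,0.109],
  [0.3,0,0,0,0.109],
  [0.3,0,0,0,0.108],
  [0.3,0,0,0,0.108],
])

```text
time_s: 15.78
ee_pos: [0.5035, -0.0239, 0.1783]
orientation: [-3.136, 0.182, -0.002]
force: [0.1, -0.7, 1.1]
gripper_width: 0.649
grasp_force: 0.0
```

Call:
drive_tool([
  [0.3,0,0,0,0],
  [0.3,0,0,0,0],
  [0.3,0,0,0,0],
])

```text
time_s: 16.03
ee_pos: [0.5035, -0.0234, 0.1778]
orientation: [-3.137, 0.169, -0.001]
force: [0.5, 1.0, -0.3]
gripper_width: 0.65
grasp_force: 0.0
```

Run:
```python
from h import *
go(.5103,-.021,.066,-.11)
m=r.camera_model("wrist"); im=snap("wrist"); cv2.imwrite("pics/w5.png",cv2.resize(im[:,:,::-1],(768,576)))
o=[.6175,.146]
for p in [[-.085,-.085,.038],[-.069,-.164,.038],[-.155,-.124,.095],[.0386,-.1507,.095],[.1,-.195,.012]]:
    print(p,(np.array(proj("wrist",jigpts(o,.3255,[p])[0],m))*1.5).round())
```

```text
at [ 0.5035 -0.0234  0.1778] h -0.108 shift [ 0.0064 -0.0031  0.1118] turn 0.002 t 16.03
[-0.085, -0.085, 0.038] [266. 181.]
[-0.069, -0.164, 0.038] [377.  93.]
[-0.155, -0.124, 0.095] [376. 286.]
[0.0386, -0.1507, 0.095] [ 230. -170.]
[0.1, -0.195, 0.012] [ 294. -245.]
```

View pics/w5.png

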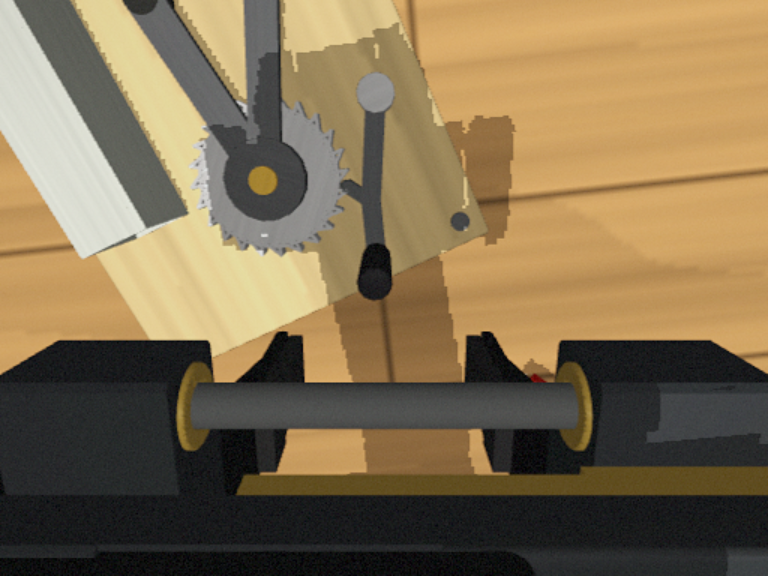

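The projected jig points match the picture within about 3 px, with the knob top at (375,283) and the pivot at (375,92). The pawl is engaged and the tube stands by the fence. Next I'll grip the knob.

Call:
drive_tool([
  [0.2,0.0064,-0.003,0.012,0],
  [0.2,0,0,0.03,0],
  [0.2,0,0,0.035,0],
  [0.2,0,0,0.03,0],
  [0.2,0,0,0.005,0],
], force=20)

```text
time_s: 16.5
ee_pos: [0.5065, -0.0214, 0.0613]
orientation: [3.137, -0.171, -0.014]
force: [-0.6, 0.2, -0.3]
gripper_width: 0.598
grasp_force: 0.0
```

Call:
drive_tool([
  [-0.8,0,0,0,0],
  [-0.8,0,0,0,0],
  [-0.8,0,0,0,0],
  [-0.8,0,0,0,0],
  [-0.8,0,0,0,0],
])

```text
time_s: 16.92
ee_pos: [0.5112, -0.0214, 0.0671]
orientation: [-3.137, 0.173, -0.005]
force: [0.3, -0.9, 0.4]
gripper_width: 0.308
grasp_force: 0.0
```

Call:
drive_tool([
  [-0.8,0,0,0,0],
  [-0.8,0,0,0,0],
  [-0.8,0,0,0,0],
  [-0.8,0,0,0,0],
])

```text
time_s: 17.25
ee_pos: [0.511, -0.0198, 0.0666]
orientation: [-3.135, 0.171, -0.003]
force: [-1.2, 4.2, 5.4]
gripper_width: 0.198
grasp_force: 20.0
```

Call:
drive_tool([
  [-0.8,0.0001,0.0048,0,-0.05],
  [-0.8,0.0001,0.0048,0,-0.05],
  [-0.8,0.0001,0.0048,0,-0.05],
  [-0.8,0.0001,0.0048,0,-0.05],
  [-0.8,0.0001,0.0048,0,-0.05],
])

```text
time_s: 17.67
ee_pos: [0.5116, -0.045, 0.0666]
orientation: [3.133, 0.225, 0.005]
force: [0.6, 2.3, 5.3]
gripper_width: 0.199
grasp_force: 20.0
```

Call:
drive_tool([
  [-0.8,0.0001,0.0048,0,-0.05],
  [-0.8,0.0001,0.0048,0,-0.05],
  [-0.8,0.0001,0.0048,0,-0.05],
  [-0.8,0.0001,0.0048,0,-0.05],
  [-0.8,0,0,0,0],
])

```text
time_s: 18.08
ee_pos: [0.5168, -0.0639, 0.0665]
orientation: [3.096, 0.532, 0.006]
force: [1.9, 4.1, 5.9]
gripper_width: 0.2
grasp_force: 20.0
```

Call:
drive_tool([
  [-0.8,0,0,0,0],
  [-0.8,0,0,0,0],
  [-0.8,0,0,0,0],
  [-0.8,0,0,0,0],
  [-0.8,0,0,0,0],
])

```text
time_s: 18.5
ee_pos: [0.5164, -0.063, 0.0665]
orientation: [3.096, 0.531, 0.006]
force: [0.9, 3.1, 5.0]
gripper_width: 0.195
grasp_force: 20.0
```

Call:
drive_tool([
  [-0.8,0,0,0,0],
  [-0.8,0,0,0,0],
  [-0.8,0,0,0,0],
  [-0.8,0,0,0,0],
  [-0.8,0,0,0,0],
])

```text
time_s: 18.92
ee_pos: [0.5164, -0.0629, 0.0665]
orientation: [3.096, 0.531, 0.006]
force: [2.4, 3.0, 5.5]
gripper_width: 0.199
grasp_force: 20.0
```

Call:
drive_tool([
  [-0.8,0,0,0,0],
  [-0.8,0,0,0,0],
  [-0.8,0,0,0,0],
  [-0.8,0,0,0,0],
  [-0.8,0,0,0,0],
])

```text
time_s: 19.33
ee_pos: [0.5164, -0.0629, 0.0665]
orientation: [3.096, 0.531, 0.006]
force: [1.7, 3.5, 4.9]
gripper_width: 0.197
grasp_force: 20.0
```

Call:
drive_tool([
  [-0.8,0,0,0,0],
  [-0.8,0,0,0,0],
  [-0.8,0,0,0,0],
  [-0.8,0,0,0,0],
  [-0.8,0,0,0,0],
])

```text
time_s: 19.75
ee_pos: [0.5164, -0.0629, 0.0666]
orientation: [3.096, 0.531, 0.006]
force: [2.2, 4.2, 4.7]
gripper_width: 0.199
grasp_force: 20.0
```

Call:
drive_tool([
  [-0.8,0,0,0,0],
  [-0.8,0,0,0,0],
  [-0.8,0,0,0,0],
  [-0.8,0,0,0,0],
  [-0.8,0,0,0,0],
])

```text
time_s: 20.17
ee_pos: [0.5164, -0.0629, 0.0666]
orientation: [3.096, 0.531, 0.006]
force: [1.5, 2.7, 5.0]
gripper_width: 0.201
grasp_force: 20.0
```

Run:
```python
from h import *
p=r.read_state()["ee_pos"]; d=p[:2]-[.6046,-.0315]; print(np.hypot(*d),(np.arctan2(d[1],d[0])-3.03)%(2*np.pi))
im=snap("wrist"); cv2.imwrite("pics/w6.png",im[:,:,::-1])
```

```text
0.09359608611035225 0.45419770398057935
```

View pics/w6.png

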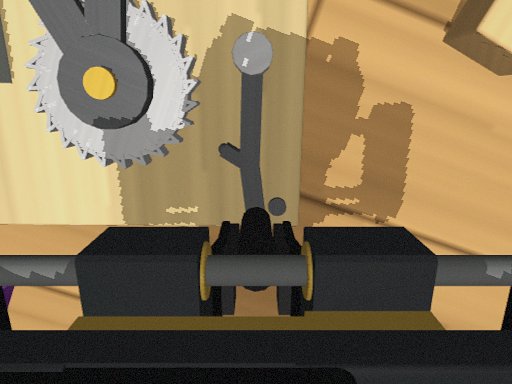

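The pawl nose at (225,150) is clear of the wheel at about 0.45 rad. Before lowering it, I'll confirm the gate is shut.

Run:
```python
from h import *
a=snap("scene")[150:300,210:370]; b=snap("top")[120:230,190:310]
f=lambda i:cv2.resize(i[:,:,::-1],(400,400),interpolation=cv2.INTER_CUBIC)
cv2.imwrite("pics/c1.png",np.hstack([f(a),f(b)]))
for t in (.39,.79):
    g=np.radians(17)-t; w=jigpts([.6175,.146],.3255,[[-.085+.14*np.cos(g),-.085+.14*np.sin(g),.095]])[0]
    p,q=proj("scene",w),proj("top",w); print(t,(p[0]-210)*2.5,(p[1]-150)*400/150,400+(q[0]-190)/.3,(q[1]-120)*400/110)
```

```text
0.39 251.91925605545748 210.66723094303794 593.1049253855927 72.3458896998725
0.79 215.5379360096778 238.53671221314178 644.9416222682898 74.2548161949751
```

View pics/c1.png

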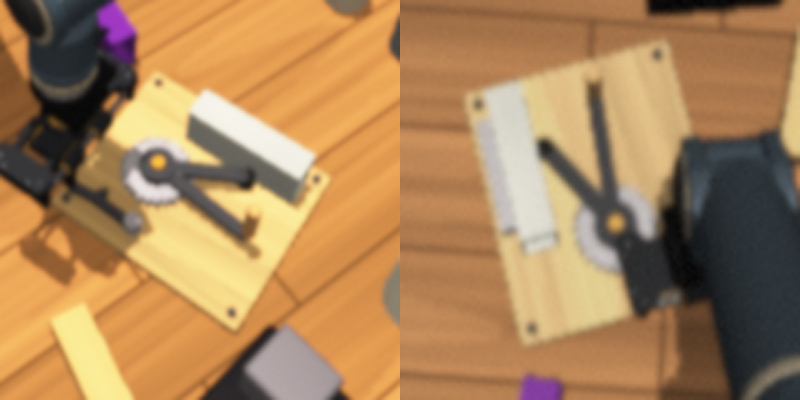

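The handle is at (593,75) in the top crop, which matches gate angle 0.39. The gate is shut on the tube, and the tube is flat along the fence. Now I'll lower the pawl and let go.

Call:
drive_tool([
  [-0.8,-0.0001,-0.0038,0,0.04],
  [-0.8,-0.0001,-0.0038,0,0.04],
  [-0.8,-0.0001,-0.0038,0,0.04],
  [-0.8,-0.0001,-0.0038,0,0.04],
  [-0.8,-0.0001,-0.0038,0,0.04],
])

```text
time_s: 20.73
ee_pos: [0.5116, -0.0446, 0.0666]
orientation: [-3.134, -0.216, -0.008]
force: [4.1, 3.2, 4.5]
gripper_width: 0.199
grasp_force: 20.0
```

Call:
drive_tool([
  [-0.8,-0.0001,-0.0038,0,0.04],
  [-0.8,-0.0001,-0.0038,0,0.04],
  [-0.8,-0.0001,-0.0038,0,0.04],
  [-0.8,-0.0001,-0.0038,0,0.04],
  [-0.8,0,0,0,0],
])

```text
time_s: 21.15
ee_pos: [0.5103, -0.0292, 0.0666]
orientation: [-3.141, 0.032, -0.009]
force: [4.4, 0.8, 3.3]
gripper_width: 0.2
grasp_force: 20.0
```

Call:
drive_tool([
  [0.5,0,0,0,0],
  [0.5,0,0,0,0],
  [0.5,0,0,0,0],
  [0.5,0,0,0,0],
  [0.5,0,0,0,0],
])

```text
time_s: 21.57
ee_pos: [0.5068, -0.0314, 0.065]
orientation: [3.141, -0.033, -0.004]
force: [-0.3, -0.4, -0.3]
gripper_width: 0.49
grasp_force: 0.0
```

Call:
drive_tool([
  [0.5,0,0,0,0],
  [0.5,0,0,0,0],
  [0.5,0,0,-0.01,0],
  [0.5,0,0,-0.035,0],
  [0.5,0,0,-0.035,0],
])

```text
time_s: 21.98
ee_pos: [0.5064, -0.0306, 0.1458]
orientation: [-3.141, 0.031, 0.007]
force: [1.8, -0.2, 0.1]
gripper_width: 0.738
grasp_force: 0.0
```

Call:
drive_tool([
  [0.5,0,0,-0.035,0],
  [0.5,0,0,-0.02,0],
  [0.5,0,0,0,0],
  [0.5,0,0,0,0],
  [0.5,0,0,0,0],
])

```text
time_s: 22.4
ee_pos: [0.5071, -0.0307, 0.2002]
orientation: [3.141, -0.032, -0.002]
force: [-0.6, 0.6, 0.1]
gripper_width: 0.752
grasp_force: 0.0
```

Run:
```python
from h import *
print(r.read_state()["force"])
a=snap("scene")[150:300,210:370]; b=snap("wrist")
cv2.imwrite("pics/c2.png",np.hstack([cv2.resize(i[:,:,::-1],(400,400),interpolation=cv2.INTER_AREA) for i in (a,b)]))
```

```text
[-0.63882854  0.59394715  0.14548354]
```

View pics/c2.png

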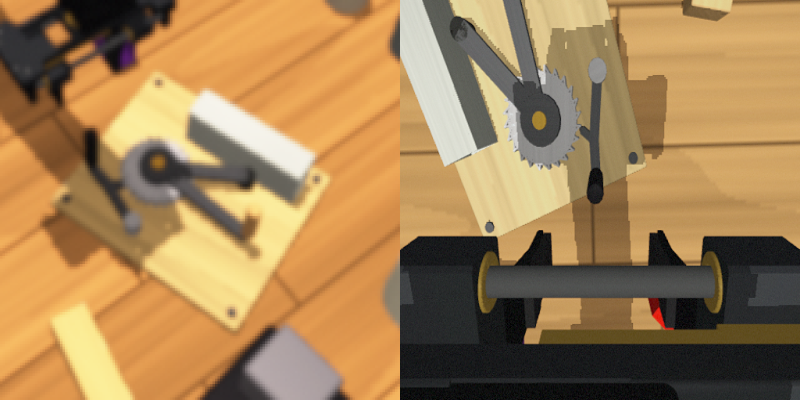

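The pawl nose is back on the wheel at (580,128). The roller presses the tube against the fence, and the robot is clear. I'm handing in.

```bash
python3 -c "
from rig import r
print(r.close_job())"
```

```text
the job is handed in; nothing more can be done
None
```

The long box section is clamped flat against the fence with the gate shut on it and the pawl back on the wheel, and I handed the job in at about 22.5 s of the 72 s allowed; no verdict came back.

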